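# Fit the tube carousel on the leaning rotator shaft

## Robot

A 6-joint arm with a two-finger parallel gripper is mounted at the origin on the work surface. World frame = base frame: x ahead of the robot, y to its left, z up, the work surface at z = 0. Lengths are in mm, angles in degrees, forces in N, time in s.
With the tool pointing down it reaches from about 325 to 850 mm from the base axis. Payload 4.4 kg.
Tool frame: the origin (TCP) lies between the finger pads; the fingertips stand 17 mm ahead of it and the grasp point (between the pads) lies 2 mm behind it; z points along the fingers, y is the line along which they close (so a half turn about z gives the same grasp; the last joint's range is limited). The gripper opens to 94 mm and grips with 3 to 60 N. Pads are 16 mm wide; open, the fingers measure 119 mm over their backs; the gripper's body (75 mm by 177 mm) begins 78 mm behind the grasp point.
Start: joints at [-82.305, 11.837, 88.321, -0, 79.842, -8.623], TCP at [161.543, -551.843, 222.447] pointing down, gripper open.
Joint ranges: [-156.59, 156.59], [-49.26, 127.26], [12.9, 141.05], [-63.56, 243.56], [4.71, 150.69], [-161.64, 161.64]. Speed limits (degrees/s): [159.86, 159.86, 180, 180, 180, 180].

## Interface

Orientations are given as a 3x3 rotation matrix whose columns are the frame's x, y, z axes.
In Python, from workcell import manip, vision gives the robot as it stands. The module is installed in compiled form; this text tells all that it offers.
- The arm moves only by the tool servo_tool, never from a script. Its argument "rows" is a list that holds one entry, the list of rows, each a list of 7 numbers: the closure in counts, from 0 (fully open) to 255 (shut), then the shift along the world's x, y, z in units of 25 mm (1.0 is 25 mm), then the turn, a rotation vector about the world's x, y, z in units of 5 degrees (1.0 is 5 degrees). A call has 1 to 8 rows; each row shifts and turns the commanded pose from where the row before left it; what a row does not reach is not made up. A row lasts 1/12 s, in which the tool goes at most 41.7 mm and 7.16 degrees, less where a joint would pass 70% of its speed; a pose out of reach is approached as far as the arm can. A call is refused whole if a number of a shift passes 1 or a number of a turn 1, either way. A call with a gripper value outside its range is refused whole. The fingers move at their own pace and stop on an object; "grip_force" is the grip in N (left out, the last holds). Time passes only in rows, so rows that do not move let the fingers close. It gives the time, the measured TCP pose, the force, the opening and the grip force at its end, in the units of the state.
- manip.get_state(): the state, without advancing time (a new reading comes with each control period).
- vision.grab_frame(name): name is "side" or "top"; returns the picture (400x640x3 uint8, red, green, blue); there is no depth.
- vision.camera_params(name): a dict with "intrinsics" (3x3 intrinsics, pixels), "T" (4x4, takes a point from camera to world coordinates). Camera axes: x right, y down, z forward; pixel columns grow to the right and rows downward; lengths in mm; the calibration is good to about 2 mm. A picture is of the moment at which its call begins. camera_params takes no time and is no camera call.
- manip.sign_off(): hands the job in; it is judged then, once.
The state is a dict: "clock": time; "joint_pos": joint angles; "joint_velocities": joint speeds; "joint_torque": joint torques, N m; "tool_pos": TCP position; "tool_rot": TCP orientation; "force": force on the tool from outside, world axes, zero at the start; "ft_torque": the same for the moment, N m; "width": finger opening in mm; "grip_force": force on a finger pad.
Only numpy, scipy, OpenCV 4.12 (cv2) and the standard library are available. Lean on these libraries where they do the work, as an engineer would, in place of code of your own. Each camera call takes 0.05 s, during which the arm holds its last target. There are 200 camera calls.

## Task

Put the white tube carousel back on the tube rotator: slide its hub over the leaning drive shaft, turn it until the slot under the hub finds the cross pin in the shaft, and seat it fully home, flat on the drive flange, then let go. Do not force it, and leave the tip box, the tube rack and the jar where they stand.

Things in the scene. Friction and masses are not known exactly. Their poses are not given: they have to be found in the camera images.
- carousel_knob (a point): Grip point of the loose tube carousel (0.22 to 0.45 kg): on its axis, 50 mm above its flat underside, in the smooth round knob (42 mm across, 42 to 68 mm above the underside) that ends its upright hub. Own z points up the hub. It lies flat on the bench, hub up, at any yaw, left or right of the rotator. A thin rib (36 by 7 mm, 2.7 mm high) on the knob's top runs along own x, as does the slot below.
- carousel: The carousel; origin at the centre of its underside. White plastic disc, 170 mm across, 8 mm thick, with a ring of twelve black tube clips (66 to 82 mm from the axis, up to 18 mm above the underside) and a round hub, 42 mm across and 68 mm high. A bore 18.5 mm wide goes 42 mm up the hub from below. A slot, 10 mm wide and 12 mm deep, crosses the hub's underside along own x, through the axis.
- rotator_seat (a point): Centre of the drive flange's face (52 mm across), about 174 mm above the bench, where the carousel's underside belongs; when home, the knob's grip point is 50 mm from here along own z. Own z points out along the drive shaft, which leans 32 degrees from vertical, away from the robot and to its left (20 to 80 degrees from +x to +y). The steel shaft, 16 mm thick, stands out 38 mm; its last 8 mm taper to 9 mm.
- shaft_pin (a point): Middle of the steel cross pin (7 mm thick, 34 mm long) through the shaft, 7 mm above the seat, so its top is 10.5 mm above it. Its direction about the shaft is arbitrary and not reported (this point's x and y are the rotator's own): feel or see it. With the pin across the slot the carousel stops 10.5 mm short; in line, twice a turn, it goes home. Geared motor: the shaft stays put below 0.6 N m.
- rotator: Tube rotator, fixed to the bench. Origin under the yoke's front part, z up; the shaft leans to own -x. White base 190 mm deep (own x from -80 to 110 mm), 150 mm wide, 50 mm high; grey yoke, 152 mm over its clamp knobs and 140 mm high; round white drive head, 92 mm across, along the shaft's axis, ending 24 mm short of the seat, then a boss 60 mm across.
- tipbox: Pipette tip box, dark grey with a pale lid, 86 by 122 by 80 mm high, standing on the bench on the other side of the rotator from the carousel. Origin under its centre. To be left alone.
- tuberack: Grey tube rack with five capped tubes, 76 by 112 mm, 113 mm high, standing beyond the rotator to the right. Origin under its centre. To be left alone.
- jar: Amber reagent jar with a black cap, 70 mm in diameter, 90 mm high, standing beyond the rotator to the left. Origin under its centre. To be left alone.
Things that resemble listed ones, but are neither listed nor needed, are in the scene too. Leave any brown or green look-alike of the rotator alone.

How it is judged:
By the outcome, as a careful person would: the job done as asked, in the order asked, and still so for the second after the job is handed in, with the robot touching nothing.
It also fails if it takes over 72 s, if anything falls off the work surface, if the arm or the gripper's body presses on something with over 40 N, if the wrist force passes 120 N, or if a joint passes its speed limit or range.

## Working session

There is one attempt and no reset: what is moved stays moved. The work goes in short steps, Python scripts to look and compute and a tool call to move; the robot and the scene stay as the last step left them, time stands still between calls to the robot, and variables do not carry over. Pictures are saved under pics/ and viewed, at most 10 in all, crops included, and the job is handed in when it is done.

Besides the shell and the picture viewer there is one more tool, called as name([rows], argument=value, ...), one row to a line, values as JSON. servo_tool: Moves the arm, as the interface text tells. Its arguments: {"type":"object","properties":{"rows":{"type":"array","items":{"type":"array","items":{"type":"array","items":{"type":"number"}}}},"grip_force":{"type":"number"}},"required":["rows"]}

```bash
mkdir -p pics; python3 - <<'E'
from workcell import manip, vision
import cv2,numpy as np
np.set_printoptions(precision=4,suppress=True)
for n in("top","side"):
    im=vision.grab_frame(n); cv2.imwrite(f"pics/{n}0.png",im[:,:,::-1]); p=vision.camera_params(n); print(n,p["intrinsics"],p["T"])
s=manip.get_state(); print({k:np.round(v,3) for k,v in s.items()})
E
```

```text
top [[380.7385   0.     310.1545]
 [  0.     380.7385 200.0412]
 [  0.       0.       1.    ]] [[   0.0157   -0.9959    0.0896  437.3262]
 [  -0.9998   -0.0168   -0.0121  -82.0908]
 [   0.0136   -0.0893   -0.9959 1172.5205]
 [   0.        0.        0.        1.    ]]
side [[466.4164   0.     321.8609]
 [  0.     466.4164 202.5175]
 [  0.       0.       1.    ]] [[ -0.9887  -0.0944   0.1166 354.7665]
 [ -0.1499   0.5932  -0.791  976.2837]
 [  0.0055  -0.7995  -0.6006 948.2311]
 [  0.       0.       0.       1.    ]]
{'clock': np.float64(0.1), 'joint_pos': array([-82.304,  11.882,  88.395,  -0.003,  79.841,  -8.623]), 'joint_velocities': array([-0.007, -0.148, -0.263,  0.042, -0.057,  0.051]), 'joint_torque': array([ -0.   , -37.186, -28.229,   0.07 ,   0.031,  -0.   ]), 'tool_pos': array([ 161.446, -551.151,  221.389]), 'tool_rot': array([[ 0.96 ,  0.281, -0.   ],
       [ 0.281, -0.96 ,  0.002],
       [ 0.   , -0.002, -1.   ]]), 'force': array([-0.21 ,  1.019, -0.065]), 'ft_torque': array([-0.016, -0.009, -0.023]), 'grip_force': np.float64(0.0), 'width': np.float64(93.832)}
```

View pics/top0.png

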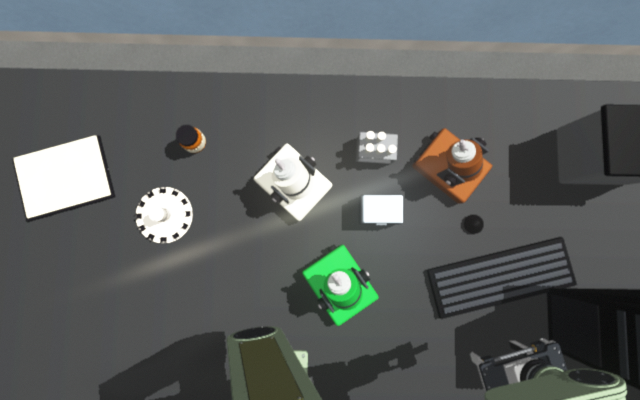

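View pics/side0.png

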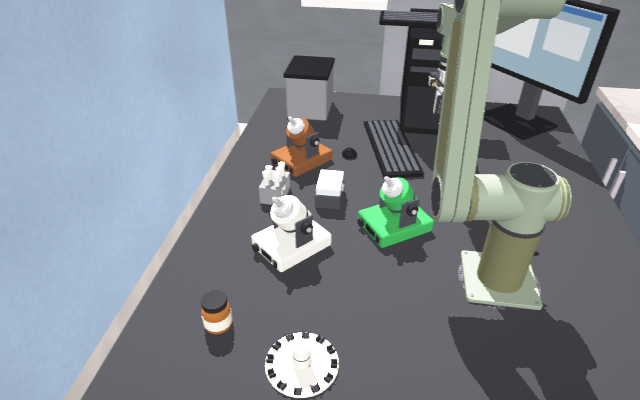

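The top view shows the carousel at (164,215), the white rotator at (293,182) with its head near (287,170), the jar at (190,140), the rack at (378,148) and the tip box at (382,209). In the side view the carousel is at (302,363), the rotator at (290,230) and its shaft tip near (279,202). I'll zoom in on these next.

```bash
cat > h.py <<'E'
import cv2,numpy as np
from workcell import manip,vision
np.set_printoptions(precision=3,suppress=True)
def ray(n,u,v):
    p=vision.camera_params(n);T=p["T"];d=T[:3,:3]@np.linalg.solve(p["intrinsics"],[u,v,1.]);return T[:3,3],d/np.linalg.norm(d)
def plane(n,u,v,z):
    o,d=ray(n,u,v);return o+d*(z-o[2])/d[2]
def tri(a,b):
    (o1,d1),(o2,d2)=ray("top",*a),ray("side",*b)
    s=np.linalg.lstsq(np.c_[d1,-d2],o2-o1,rcond=None)[0];p,q=o1+d1*s[0],o2+d2*s[1];return (p+q)/2,np.linalg.norm(p-q)
def proj(n,P):
    p=vision.camera_params(n);q=np.linalg.inv(p["T"])@np.r_[P,1];q=p["intrinsics"]@q[:3];return q[:2]/q[2]
def mosaic(out,items,w=400,h=300):
    t=[cv2.resize(im[y:y+dy,x:x+dx,::-1],(w,h),interpolation=cv2.INTER_CUBIC) for im,x,y,dx,dy in items]
    r=[np.hstack(t[i:i+2]) for i in range(0,len(t),2)];cv2.imwrite(out,np.vstack(r))
E
python3 - <<'E'
from h import *
t=cv2.imread("pics/top0.png")[:,:,::-1];s=cv2.imread("pics/side0.png")[:,:,::-1]
mosaic("pics/m0.png",[(t,124,185,80,60),(t,250,140,80,60),(s,262,325,80,60),(s,250,185,80,60)])
# carousel disc outline: white + clips, via hull of white pixels
for n,im,z,(x,y,dx,dy) in(("top",t,8,(125,178,80,75)),("side",s,8,(255,322,95,75))):
    g=im[y:y+dy,x:x+dx].min(2); m=(g>110).astype(np.uint8)
    c=max(cv2.findContours(m,0,2)[0],key=cv2.contourArea); e=cv2.fitEllipse(cv2.convexHull(c))
    print(n,e[0][0]+x,e[0][1]+y,e[1],plane(n,e[0][0]+x,e[0][1]+y,z))
E
```

```text
top 163.78461837768555 214.66758346557617 (56.712608337402344, 58.57939910888672) [489.809 348.669   8.   ]
side 301.4468650817871 364.7084541320801 (66.02955627441406, 75.09361267089844) [490.655 357.752   8.   ]
```

View pics/m0.png

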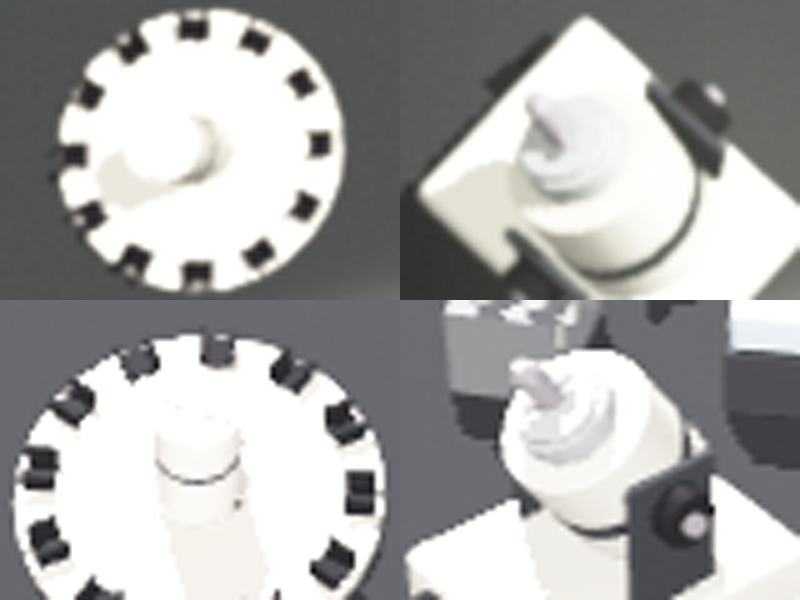

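The zoomed panels show the knob top at top px ≈(158,215) and side px ≈(302,349). The shaft tip is at top px ≈(276.6,160) and side px ≈(273.6,199). The base's far edge runs from (287.6,143) to (254,178) in the top view.

```bash
python3 - <<'E'
from h import *
t=cv2.imread("pics/top0.png")[:,:,::-1]
print("knobtop",plane("top",157.8,215.2,68),plane("side",302,349,68),tri((157.8,215.2),(302,349)))
tip,e=tri((276.6,160),(273.6,199));print("tip",tip,e)
# base edges on z=50: sub-pixel contour corners
x,y=240,130;g=t[y:y+105,x:x+105].min(2);m=(g>110).astype(np.uint8)
c=max(cv2.findContours(m,0,2)[0],key=cv2.contourArea)
q=cv2.approxPolyDP(cv2.convexHull(c),3,True)[:,0]+[x,y]
for p in q: print(p,plane("top",*p,50.)[:2],plane("top",*p,0.)[:2])
hull=cv2.minAreaRect(np.array([plane("top",*(p[0]+[x,y]),50.)[:2] for p in c],np.float32));print(hull)
for az in(35,40,45,50,55):
    a=np.r_[np.sin(np.radians(32))*np.cos(np.radians(az)),np.sin(np.radians(32))*np.sin(np.radians(az)),np.cos(np.radians(32))]
    s=tip-38*a;print(az,s,proj("top",s),proj("side",s))
E
```

```text
knobtop [485.286 343.584  68.   ] [488.078 358.091  68.   ] (array([487.94 , 348.869,  54.993]), np.float64(4.197849718152569))
tip [629.265  -5.206 199.114] 3.6088342286813995
[254 176] [607.16   72.215] [614.725  79.089]
[288 143] [708.84  -26.634] [720.934 -24.164]
[344 189] [ 572.909 -195.807] [ 578.948 -200.873]
[344 203] [ 531.166 -196.13 ] [ 535.346 -201.209]
[336 212] [ 504.087 -172.67 ] [ 507.061 -176.705]
[298 221] [475.71  -60.933] [477.42  -59.991]
((574.595703125, -70.0411376953125), (257.0125732421875, 163.56350708007812), 48.81685256958008)
35 [612.77  -16.756 166.888] [281.603 167.84 ] [281.73  206.622]
40 [613.84  -18.15  166.888] [282.135 167.454] [281.461 206.281]
45 [615.027 -19.445 166.888] [282.63  167.023] [281.142 205.959]
50 [616.322 -20.632 166.888] [283.085 166.552] [280.778 205.657]
55 [617.715 -21.701 166.888] [283.498 166.044] [280.369 205.378]
```

```bash
python3 - <<'E'
from h import *
t=cv2.imread("pics/top0.png")[:,:,::-1];s=cv2.imread("pics/side0.png")[:,:,::-1]
# carousel disc rim z=8: contour pts onto plane, circle fit with known radius 85
from scipy.optimize import least_squares
for n,im,(x,y,dx,dy) in(("top",t,(125,178,80,75)),("side",s,(255,322,95,78))):
    m=(im[y:y+dy,x:x+dx].min(2)>110).astype(np.uint8)
    c=max(cv2.findContours(m,0,2)[0],key=cv2.contourArea);h=cv2.convexHull(c)[:,0]+[x,y]
    h=h[h[:,1]<396];P=np.array([plane(n,*p,8.)[:2] for p in h])
    r=least_squares(lambda v:np.hypot(*(P-v[:2]).T)-v[2],[490,350,85],loss="soft_l1");print(n,r.x,r.cost,h[:,1].max())
    c=r.x[:2];print("pred knobtop px",proj(n,[*c,68]))
print("tip z=206",plane("top",276.6,160,206.2),plane("side",273.6,199,206.2))
# base far edges
x,y=240,130;g=t[y:y+105,x:x+105].min(2).astype(np.uint8);m=(g>110).astype(np.uint8)
c=max(cv2.findContours(m,0,1)[0],key=cv2.contourArea)[:,0]+[x,y]
def fit(a,b):
    a,b=np.array(a,float),np.array(b,float);d=(b-a)/np.linalg.norm(b-a);k=(c-a)@d;dist=np.abs((c-a)@[-d[1],d[0]])
    P=np.array([plane("top",*p,50.)[:2] for p in c[(dist<2)&(k>4)&(k<np.linalg.norm(b-a)-4)]],np.float32)
    v=cv2.fitLine(P,2,0,.01,.01).ravel();print("line",v,np.degrees(np.arctan2(v[1],v[0])),len(P))
fit((254,178),(288,144));fit((256,187),(295,220));fit((289,144),(330,180))
for yy in range(2): pass
E
```

```text
top [490.381 348.573  87.539] 2.7442943856142232 243
pred knobtop px [156.155 213.409]
side [491.5   352.064  86.328] 2.2939968241175324 394
pred knobtop px [300.985 346.52 ]
tip z=206 [626.057  -6.012 206.2  ] [628.538   3.828 206.2  ]
line [  0.727  -0.686 630.106  50.573] -43.326218 12
line [  0.694   0.72  500.304 -32.46 ] 46.01625 8
line [  0.653   0.757 652.648 -89.59 ] 49.240288 28
```

servo_tool([
  [[0,0.6,1,0.6,0,0,1],[0,0.6,1,0.6,0,0,1],[0,0.6,1,0.6,0,0,1],[0,0.6,1,0.6,0,0,1],[0,0.6,1,0.6,0,0,1],[0,0.6,1,0.6,0,0,1],[0,0.6,1,0.6,0,0,1],[0,0.6,1,0.6,0,0,1]],
])

```text
clock: 0.77
tool_pos: [281.9, -350.2, 342.7]
tool_rot: [[0.551, 0.834, -0.0], [0.834, -0.551, 0.001], [0.0, -0.001, -1.0]]
force: [-0.0, -0.6, 0.1]
width: 94.2
grip_force: 0.0
```

servo_tool([
  [[0,0.8,1,0,0,0,1],[0,0.8,1,0,0,0,1],[0,0.8,1,0,0,0,1],[0,0.8,1,0,0,0,1],[0,0.8,1,0,0,0,1],[0,0.8,1,0,0,0,1],[0,0.8,1,0,0,0,1],[0,0.8,1,0,0,0,1]],
])

```text
clock: 1.43
tool_pos: [442.0, -150.2, 342.0]
tool_rot: [[-0.114, 0.993, -0.001], [0.993, 0.114, 0.0], [0.0, -0.001, -1.0]]
force: [0.9, 0.1, 0.1]
width: 94.2
grip_force: 0.0
```

servo_tool([
  [[0,0.4,1,0,0,0,1],[0,0.4,1,0,0,0,1],[0,0.4,1,0,0,0,1],[0,0.4,1,0,0,0,1],[0,0.4,1,0,0,0,1],[0,0.4,1,0,0,0,1],[0,0.4,1,0,0,0,0],[0,0.4,1,0,0,0,0]],
])

```text
clock: 2.1
tool_pos: [521.5, 49.6, 341.9]
tool_rot: [[-0.593, 0.806, -0.001], [0.806, 0.593, 0.0], [0.001, -0.001, -1.0]]
force: [1.1, -0.1, 0.2]
width: 94.2
grip_force: 0.0
```

servo_tool([
  [[0,0,1,0,0,0,0],[0,0,1,0,0,0,0],[0,0,1,0,0,0,0],[0,0,1,0,0,0,0],[0,0,1,0,0,0,0],[0,0,1,0,0,0,0],[0,0,1,0,0,0,0],[0,0,1,0,0,0,0]],
])

```text
clock: 2.77
tool_pos: [521.1, 249.3, 341.7]
tool_rot: [[-0.592, 0.806, -0.001], [0.806, 0.592, -0.0], [0.0, -0.001, -1.0]]
force: [0.1, 0.3, 0.2]
width: 94.1
grip_force: 0.0
```

servo_tool([
  [[0,-0.24,0.81,-0.4,0,0,0],[0,-0.24,0.81,-0.4,0,0,0],[0,-0.24,0.81,-0.4,0,0,0],[0,-0.24,0.81,-0.4,0,0,0],[0,-0.24,0.81,-0.4,0,0,0],[0,0,0,-0.9,0,0,0],[0,0,0,-1,0,0,0],[0,0,0,-1,0,0,0]],
])

```text
clock: 3.43
tool_pos: [491.1, 350.0, 218.8]
tool_rot: [[-0.593, 0.805, 0.0], [0.805, 0.593, -0.0], [-0.0, 0.0, -1.0]]
force: [0.5, 0.2, -0.0]
width: 93.9
grip_force: 0.0
```

servo_tool([
  [[0,0,0,-1,0,0,0],[0,0,0,-1,0,0,0],[0,0,0,-1,0,0,0],[0,0,0,-0.5,0,0,0],[0,0,0,0,0,0,0]],
])

```text
clock: 3.85
tool_pos: [488.6, 347.9, 128.0]
tool_rot: [[-0.592, 0.806, -0.008], [0.806, 0.592, -0.004], [0.001, -0.009, -1.0]]
force: [-0.2, -0.1, -1.2]
width: 94.2
grip_force: 0.0
```

```bash
python3 - <<'E'
from h import *
t=vision.grab_frame("top");s=vision.grab_frame("side");st=manip.get_state();print(st["tool_pos"],st["joint_pos"])
cv2.imwrite("pics/top1.png",t[:,:,::-1]);cv2.imwrite("pics/side1.png",s[:,:,::-1])
mosaic("pics/m1.png",[(t,265,150,32,24),(s,262,190,32,24),(t,124,185,80,60),(s,262,325,80,60)])
E
```

```text
[491.625 349.428 132.542] [27.186 20.05  89.095  0.001 70.879 -9.129]
```

View pics/m1.png

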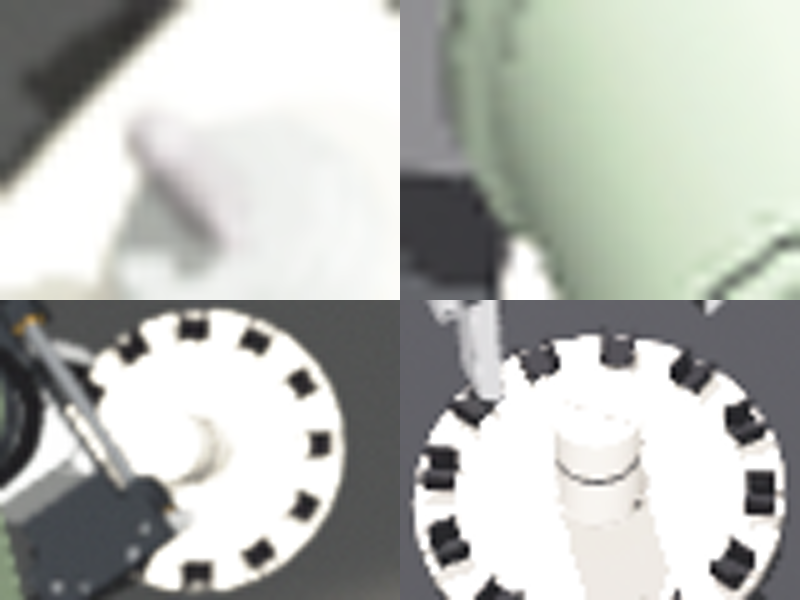

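The top crop shows the shaft tip at about (277,160.6). The gripper sits over the carousel with the knob between the open fingers, so I'll descend and centre it.

servo_tool([
  [[0,0,0,-0.9,0,0,0],[0,0,0,-0.9,0,0,0],[0,0,0,-0.9,0,0,0],[0,0,0,-0.6,0,0,0],[0,0,0,0,0,0,0],[0,0,0,0,0,0,0]],
], grip_force=8)

```text
clock: 4.45
tool_pos: [492.4, 349.8, 51.2]
tool_rot: [[-0.592, 0.806, 0.001], [0.806, 0.592, 0.001], [-0.0, 0.001, -1.0]]
force: [-1.1, 0.8, 0.5]
width: 93.9
grip_force: 0.0
```

servo_tool([
  [[255,0,0,0,0,0,0],[255,0,0,0,0,0,0],[255,0,0,0,0,0,0],[255,0,0,0,0,0,0],[255,0,0,0,0,0,0],[255,0,0,0,0,0,0],[255,0,0,0,0,0,0],[255,0,0,0,0,0,0]],
])

```text
clock: 5.12
tool_pos: [491.5, 349.4, 49.9]
tool_rot: [[-0.592, 0.806, -0.0], [0.806, 0.592, -0.0], [0.0, -0.0, -1.0]]
force: [-0.2, 1.1, 0.3]
width: 44.5
grip_force: 0.0
```

servo_tool([
  [[255,0,0,-0.08,0,0,0],[255,0,0,0,0,0,0],[255,0,0,0,0,0,0]],
])

```text
clock: 5.37
tool_pos: [491.6, 349.4, 48.9]
tool_rot: [[-0.592, 0.806, -0.0], [0.806, 0.592, -0.0], [-0.0, -0.0, -1.0]]
force: [-2.6, -1.8, 6.3]
width: 41.7
grip_force: 8.0
```

servo_tool([
  [[80,0,0,0,0,0,0],[80,0,0,0,0,0,0],[80,0,0,0,0,0,-1],[80,0,0,0,0,0,-1],[80,0,0,0,0,0,-1],[80,0,0,0,0,0,-1],[80,0,0,0,0,0,-1],[80,0,0,0,0,0,-1]],
])

```text
clock: 6.03
tool_pos: [491.4, 349.3, 47.5]
tool_rot: [[-0.106, 0.994, -0.0], [0.994, 0.106, -0.0], [-0.0, -0.0, -1.0]]
force: [0.2, 0.4, 0.0]
width: 64.4
grip_force: 0.0
```

servo_tool([
  [[80,0,0,0,0,0,-1],[80,0,0,0,0,0,-1],[80,0,0,0,0,0,-1],[80,0,0,0,0,0,-1],[80,0,0,0,0,0,-1],[80,0,0,0,0,0,-1],[80,0,0,0,0,0,-1],[80,0,0,0,0,0,-1]],
])

```text
clock: 6.7
tool_pos: [491.3, 349.3, 47.4]
tool_rot: [[0.558, 0.83, -0.001], [0.83, -0.558, -0.0], [-0.0, -0.0, -1.0]]
force: [-0.5, -1.0, 0.2]
width: 64.5
grip_force: 0.0
```

servo_tool([
  [[80,0,0,0,0,0,-1],[80,0,0,0,0,0,-1],[80,0,0,0,0,0,-1],[80,0,0,0,0,0,-1],[255,0,0,0,0,0,0],[255,0,0,0,0,0,0],[255,0,0,0,0,0,0],[255,0,0,0,0,0,0]],
])

```text
clock: 7.37
tool_pos: [491.6, 349.3, 47.8]
tool_rot: [[0.805, 0.593, -0.0], [0.593, -0.805, -0.0], [-0.0, 0.0, -1.0]]
force: [0.5, 0.5, -0.8]
width: 42.0
grip_force: 8.0
```

servo_tool([
  [[255,0,0,0,0,0,0],[255,0,0,0,0,0,0],[255,0,0,0,0,0,0],[255,0,0,0,0,0,0]],
], grip_force=35)

```text
clock: 7.7
tool_pos: [491.5, 349.3, 47.7]
tool_rot: [[0.806, 0.593, -0.0], [0.593, -0.806, -0.0], [-0.0, 0.0, -1.0]]
force: [0.3, -0.6, -1.6]
width: 41.5
grip_force: 35.0
```

servo_tool([
  [[255,0,0,0.3,0,0,0],[255,0,0,0.7,0,0,0],[255,0,0,1,0,0,0],[255,0,0,1,0,0,0],[255,0,0,1,0,0,0],[255,0,0,1,0,0,0],[255,0,0,1,0,0,0],[255,0,0,1,0,0,0]],
])

```text
clock: 8.37
tool_pos: [490.5, 349.2, 223.7]
tool_rot: [[0.806, 0.592, -0.002], [0.592, -0.806, -0.001], [-0.002, -0.001, -1.0]]
force: [0.2, 0.6, -3.9]
width: 41.2
grip_force: 35.0
```

servo_tool([
  [[255,0.4,-0.8,1,0,0,0],[255,0.4,-0.8,1,0,0,0],[255,0.4,-0.8,1,0,0,0],[255,0.4,-0.8,1,0,0,0],[255,0.4,-0.8,0.6,0,0,0],[255,0.4,-0.8,0,0,0,0],[255,0.4,-0.8,0,0,0,0],[255,0.4,-0.8,0,0,0,0]],
])

```text
clock: 9.03
tool_pos: [571.3, 188.5, 338.2]
tool_rot: [[0.806, 0.592, -0.001], [0.592, -0.806, 0.0], [-0.0, -0.001, -1.0]]
force: [-0.2, 0.5, -3.8]
width: 41.5
grip_force: 35.0
```

servo_tool([
  [[255,0.41,-0.82,0,-0.59,0.54,0],[255,0.41,-0.82,0,-0.59,0.54,0],[255,0.41,-0.82,0,-0.59,0.54,0],[255,0.41,-0.82,0,-0.59,0.54,0],[255,0.41,-0.82,0,-0.59,0.54,0],[255,0.41,-0.82,0,-0.59,0.54,0],[255,0.41,-0.82,0,-0.59,0.54,0],[255,0.41,-0.82,0,-0.59,0.54,0]],
])

```text
clock: 9.7
tool_pos: [653.9, 25.0, 337.6]
tool_rot: [[0.704, 0.613, -0.36], [0.482, -0.784, -0.392], [-0.522, 0.102, -0.847]]
force: [1.3, -0.9, -3.5]
width: 41.7
grip_force: 35.0
```

```bash
python3 - <<'E'
from h import *
st=manip.get_state();print(st["tool_pos"],st["joint_pos"],-st["tool_rot"][:,2],st["force"],st["width"])
t=vision.grab_frame("top");s=vision.grab_frame("side")
mosaic("pics/m2.png",[(t,170,70,240,180),(s,170,60,240,180)])
E
```

```text
[653.943  25.033 337.605] [  4.873  36.966  46.146 -24.367 119.359  50.676] [0.36  0.392 0.847] [ 1.272 -0.92  -3.547] 41.72540039215053
```

View pics/m2.png

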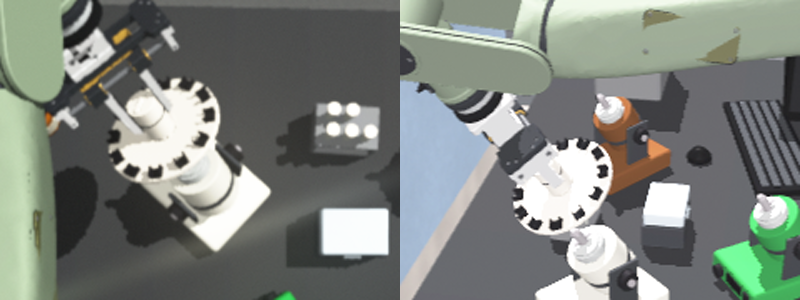

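The carousel is held cleanly, tilted above the shaft and 60 mm clear of it. Next I'll check the predicted tip and flange outlines against the initial images.

```bash
python3 - <<'E'
from h import *
az=np.radians(47.5);S,C=np.sin(np.radians(32)),np.cos(np.radians(32));a=np.array([S*np.cos(az),S*np.sin(az),C]);e1=np.array([-np.sin(az),np.cos(az),0]);e2=np.cross(a,e1)
seat=np.array([614.4,-18.1,174.])
out=[]
for n,x0,y0 in(("top",264,146),("side",262,190)):
    im=cv2.imread(f"pics/{n}0.png");k=10
    z=cv2.resize(im[y0:y0+36,x0:x0+40],None,fx=k,fy=k,interpolation=cv2.INTER_CUBIC)
    z=np.clip((z.astype(float)-120)*1.9,0,255).astype(np.uint8)
    for h,r,col in((38,4.5,(0,0,255)),(30,8,(255,0,0)),(0,8,(255,0,0)),(0,26,(0,160,0)),(-24,46,(200,0,200))):
        P=np.array([proj(n,seat+h*a+r*(np.cos(t)*e1+np.sin(t)*e2)) for t in np.linspace(0,2*np.pi,60)])
        cv2.polylines(z,[np.int32((P-[x0,y0]+.5)*k)],True,col,1)
    out.append(cv2.resize(z,(400,360)))
cv2.imwrite("pics/m3.png",np.hstack(out))
E
```

```text
(no output)
```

View pics/m3.png

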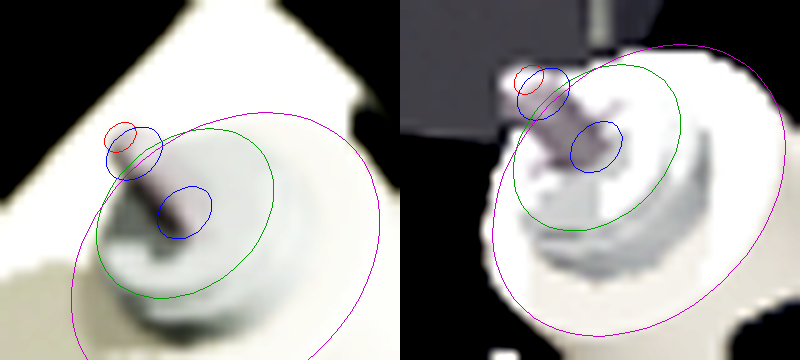

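The side crop shows the shaft about 1.5 px left of my prediction, and the cross pin runs from panel (535,165) to (615,108). I'll work out the pin direction and look for the rib on the knob.

```bash
python3 - <<'E'
from h import *
az=np.radians(47.5);S,C=np.sin(np.radians(32)),np.cos(np.radians(32));a=np.array([S*np.cos(az),S*np.sin(az),C]);e1=np.array([-np.sin(az),np.cos(az),0]);e2=np.cross(a,e1)
seat=np.array([615.,-19,174])
Q=[]
for X,Y in((135,165),(215,108)):
    o,d=ray("side",262+X/10-.5,190+Y/10-.5);Q.append(o+d*((seat+7*a-o)@a)/(d@a))
v=Q[1]-Q[0];print("pin len",np.linalg.norm(v),"mid err",(Q[0]+Q[1])/2-seat-7*a,"pin angle e1e2",np.degrees(np.arctan2(v@e2,v@e1)))
st=manip.get_state();R=st["tool_rot"];print("toolx,y ang",[np.degrees(np.arctan2(R[:,i]@e2,R[:,i]@e1)) for i in(0,1)])
K=st["tool_pos"]+20*a
out=[]
for n in("top","side"):
    im=vision.grab_frame(n);u,w=proj(n,K);print(n,u,w);x0,y0=int(u)-20,int(w)-18
    c=im[y0:y0+36,x0:x0+40,::-1].astype(float);print(np.percentile(c[12:24,12:28].mean(2),[5,50,95]))
    c=np.clip((c-150)*2.4,0,255).astype(np.uint8);out.append(cv2.resize(c,(400,360),interpolation=cv2.INTER_CUBIC))
cv2.imwrite("pics/m4.png",np.hstack(out))
E
```

```text
pin len 27.126518250064137 mid err [ 2.127  0.523 -1.139] pin angle e1e2 73.43927730514426
toolx,y ang [np.float64(-101.12500673025976), np.float64(168.87369967605144)]
top 255.18133710728313 131.084780800573
[ 76.183 241.833 251.333]
side 254.42658564983142 157.43975483330232
[ 64.333 226.333 237.65 ]
```

View pics/m4.png

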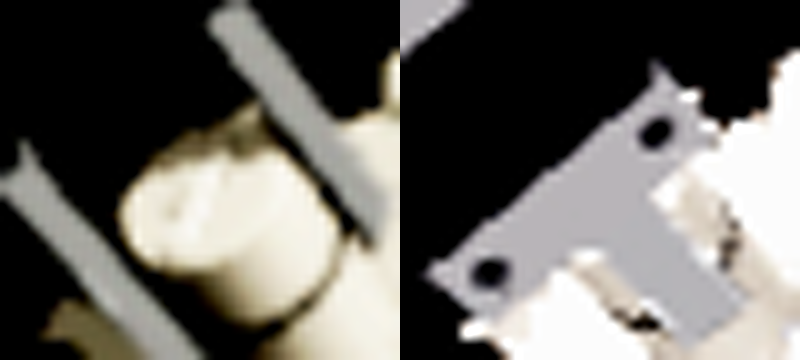

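The top crop is too washed out to read the rib, so I'll find the slot by feel. I'm lining up on the axis, 19 mm short of the tip.

servo_tool([
  [[255,0,-0.03,-0.75,0,0,0],[255,0,-0.03,-0.75,0,0,0],[255,-0.01,-0.03,-0.75,0,0,0],[255,-0.01,-0.03,-0.74,0,0,0],[255,0,0,0,0,0,0],[255,0,0,0,0,0,0]],
])

```text
clock: 10.4
tool_pos: [651.9, 23.2, 263.4]
tool_rot: [[0.704, 0.613, -0.359], [0.483, -0.784, -0.39], [-0.52, 0.102, -0.848]]
force: [-0.3, 0.6, -2.9]
width: 41.7
grip_force: 35.0
```

servo_tool([
  [[255,-0.072,-0.078,-0.17,0,0,0],[255,-0.072,-0.078,-0.17,0,0,0],[255,-0.072,-0.078,-0.17,0,0,0],[255,0,0,0,0,0,0]],
])

```text
clock: 10.73
tool_pos: [647.2, 16.2, 250.3]
tool_rot: [[0.705, 0.612, -0.358], [0.482, -0.784, -0.391], [-0.52, 0.103, -0.848]]
force: [-0.4, 0.4, -4.1]
width: 41.5
grip_force: 35.0
```

servo_tool([
  [[255,-0.058,-0.063,-0.136,0,0,0],[255,-0.058,-0.063,-0.136,0,0,0],[255,0,0,0,0,0,0]],
])

```text
clock: 10.98
tool_pos: [644.2, 13.0, 242.8]
tool_rot: [[0.705, 0.612, -0.359], [0.482, -0.784, -0.391], [-0.521, 0.102, -0.848]]
force: [1.3, -0.2, -4.3]
width: 41.3
grip_force: 35.0
```

servo_tool([
  [[255,-0.058,-0.063,-0.136,0,0,0],[255,-0.058,-0.063,-0.136,0,0,0],[255,0,0,0,0,0,0]],
])

```text
clock: 11.23
tool_pos: [641.2, 10.0, 235.8]
tool_rot: [[0.704, 0.612, -0.359], [0.482, -0.784, -0.391], [-0.521, 0.102, -0.847]]
force: [0.8, -0.2, -4.2]
width: 41.7
grip_force: 35.0
```

servo_tool([
  [[255,-0.058,-0.063,-0.136,0,0,0],[255,-0.058,-0.063,-0.136,0,0,0],[255,0,0,0,0,0,0]],
])

```text
clock: 11.48
tool_pos: [638.5, 6.7, 229.1]
tool_rot: [[0.705, 0.612, -0.359], [0.482, -0.784, -0.391], [-0.521, 0.103, -0.848]]
force: [0.5, -1.0, -4.1]
width: 41.3
grip_force: 35.0
```

servo_tool([
  [[255,-0.058,-0.063,-0.136,0,0,0],[255,0,0,0,0,0,0]],
])

```text
clock: 11.65
tool_pos: [637.2, 5.2, 226.1]
tool_rot: [[0.705, 0.612, -0.358], [0.482, -0.784, -0.391], [-0.52, 0.103, -0.848]]
force: [0.3, -0.3, -4.6]
width: 41.2
grip_force: 35.0
```

servo_tool([
  [[255,-0.03,-0.032,-0.068,0,0,0],[255,0,0,0,0,0,0]],
])

```text
clock: 11.82
tool_pos: [636.7, 4.6, 224.8]
tool_rot: [[0.705, 0.612, -0.358], [0.482, -0.784, -0.391], [-0.52, 0.103, -0.848]]
force: [0.8, 0.3, -4.8]
width: 41.6
grip_force: 35.0
```

servo_tool([
  [[255,-0.015,-0.016,-0.034,0,0,0],[255,-0.015,-0.016,-0.034,0,0,0],[255,0,0,0,0,0,0]],
])

```text
clock: 12.07
tool_pos: [636.3, 4.2, 223.9]
tool_rot: [[0.706, 0.612, -0.356], [0.483, -0.784, -0.391], [-0.519, 0.104, -0.849]]
force: [0.4, 1.5, -2.1]
width: 41.5
grip_force: 35.0
```

servo_tool([
  [[255,-0.015,-0.016,-0.034,0,0,0],[255,0,0,0,0,0,0]],
])

```text
clock: 12.23
tool_pos: [636.3, 4.1, 223.8]
tool_rot: [[0.706, 0.612, -0.355], [0.483, -0.784, -0.391], [-0.518, 0.104, -0.849]]
force: [1.5, 4.0, 2.0]
width: 41.1
grip_force: 35.0
```

It touched the pin about 10.5 mm short, as expected. Now I'll turn about the shaft under a light preload.

servo_tool([
  [[255,0,0,0,0.22,0.24,0.51],[255,0,0,0,0.22,0.24,0.51],[255,0,0,0,0.22,0.24,0.51],[255,0,0,0,0.22,0.24,0.51],[255,0,0,0,0.22,0.24,0.51],[255,0,0,0,0.22,0.24,0.51],[255,0,0,0,0.22,0.24,0.51],[255,0,0,0,0.22,0.24,0.51]],
])

```text
clock: 12.9
tool_pos: [636.3, 3.9, 223.7]
tool_rot: [[0.391, 0.847, -0.359], [0.763, -0.517, -0.388], [-0.515, -0.122, -0.849]]
force: [1.7, 3.1, 2.4]
width: 41.5
grip_force: 35.0
```

```bash
python3 - <<'E'
from h import *
s=manip.get_state();print(s["tool_pos"],-s["tool_rot"][:,2],s["force"],s["ft_torque"],s["joint_pos"])
E
```

```text
[636.302   3.943 223.738] [0.359 0.388 0.849] [1.665 3.107 2.437] [ 0.427 -0.38  -0.079] [  3.329  36.812  59.392 -22.525 106.666  30.619]
```

Still on the pin, and the forces are small. Continuing the turn.

servo_tool([
  [[255,0,0,0,0.22,0.24,0.51],[255,0,0,0,0.22,0.24,0.51],[255,0,0,0,0.22,0.24,0.51],[255,0,0,0,0.22,0.24,0.51],[255,0,0,0,0.22,0.24,0.51],[255,0,0,0,0.22,0.24,0.51],[255,0,0,0,0.22,0.24,0.51],[255,0,0,0,0.22,0.24,0.51]],
])

```text
clock: 13.57
tool_pos: [635.7, 2.7, 221.8]
tool_rot: [[0.009, 0.931, -0.365], [0.907, -0.161, -0.389], [-0.421, -0.328, -0.846]]
force: [2.3, -0.4, -2.3]
width: 41.8
grip_force: 35.0
```

```bash
python3 - <<'E'
from h import *
s=manip.get_state();a=-s["tool_rot"][:,2];print(s["tool_pos"],s["force"],s["ft_torque"],s["ft_torque"]@a)
E
```

```text
[635.682   2.703 221.802] [ 2.336 -0.45  -2.343] [ 0.053 -0.787  0.225] -0.09637721506196886
```

servo_tool([
  [[255,-0.022,-0.024,-0.05,0,0,0],[255,0,0,0,0,0,0]],
])

```text
clock: 13.73
tool_pos: [635.2, 2.1, 220.6]
tool_rot: [[0.013, 0.931, -0.365], [0.907, -0.164, -0.389], [-0.422, -0.326, -0.846]]
force: [2.0, -2.2, -2.6]
width: 41.4
grip_force: 35.0
```

It's dropping into the slot. I'll ease the turn back slightly and lower along the axis.

servo_tool([
  [[255,0,0,0,-0.14,-0.16,-0.34],[255,-0.022,-0.024,-0.05,0,0,0],[255,-0.022,-0.024,-0.05,0,0,0],[255,0,0,0,0,0,0]],
])

```text
clock: 14.07
tool_pos: [634.2, 1.4, 218.3]
tool_rot: [[0.044, 0.93, -0.364], [0.901, -0.194, -0.388], [-0.431, -0.311, -0.847]]
force: [2.5, -1.3, -3.8]
width: 41.4
grip_force: 35.0
```

```bash
python3 - <<'E'
from h import *
s=manip.get_state();a=-s["tool_rot"][:,2];print(a,s["tool_pos"],s["force"],s["ft_torque"],s["ft_torque"]@a)
E
```

```text
[0.364 0.388 0.847] [634.201   1.36  218.343] [ 2.549 -1.318 -3.767] [ 0.112 -1.069  0.387] -0.046016984075238035
```

servo_tool([
  [[255,-0.018,-0.024,-0.05,0,0,0],[255,-0.018,-0.024,-0.05,0,0,0],[255,0,0,0,0,0,0]],
])

```text
clock: 14.32
tool_pos: [633.2, 0.3, 216.0]
tool_rot: [[0.044, 0.93, -0.364], [0.901, -0.194, -0.387], [-0.431, -0.311, -0.847]]
force: [3.8, -1.6, -4.1]
width: 41.5
grip_force: 35.0
```

servo_tool([
  [[255,-0.015,-0.016,-0.034,0,0,0],[255,-0.015,-0.016,-0.034,0,0,0],[255,0,0,0,0,0,0]],
])

```text
clock: 14.57
tool_pos: [632.9, 0.0, 215.3]
tool_rot: [[0.044, 0.931, -0.363], [0.901, -0.194, -0.387], [-0.431, -0.31, -0.848]]
force: [3.8, 0.5, 0.8]
width: 41.2
grip_force: 35.0
```

servo_tool([
  [[255,-0.01,-0.024,-0.05,0,0,0],[255,0,0,0,0,0,0],[255,0,0,0,0,0,0]],
])

```text
clock: 14.82
tool_pos: [632.8, 0.0, 215.3]
tool_rot: [[0.045, 0.931, -0.362], [0.902, -0.194, -0.387], [-0.43, -0.309, -0.848]]
force: [4.2, 2.5, 4.2]
width: 41.3
grip_force: 35.0
```

servo_tool([
  [[255,-0.01,-0.024,-0.05,0,0,0],[255,0,0,0,0,0,0],[255,0,0,0,0,0,0]],
])

```text
clock: 15.07
tool_pos: [632.8, -0.0, 215.2]
tool_rot: [[0.045, 0.932, -0.361], [0.902, -0.193, -0.386], [-0.43, -0.308, -0.849]]
force: [4.2, 4.5, 7.0]
width: 41.5
grip_force: 35.0
```

```bash
python3 - <<'E'
from h import *
s=manip.get_state();a=-s["tool_rot"][:,2];print(a,s["tool_pos"],s["force"],s["force"]@a,s["ft_torque"],s["ft_torque"]@a)
E
```

```text
[0.361 0.386 0.849] [632.826  -0.008 215.232] [4.161 4.527 7.042] 9.228188573824161 [ 0.271 -0.549  0.017] -0.10034207804627737
```

It has hit a hard stop at about 10.1 mm past the pin-top contact. I'll relieve the preload, release and retreat along the axis.

servo_tool([
  [[255,0.02,0.03,0.06,0,0,0],[255,0,0,0,0,0,0],[0,0,0,0,0,0,0],[0,0,0,0,0,0,0],[0,0,0,0,0,0,0],[0,0,0,0,0,0,0],[0,0,0,0,0,0,0],[0,0,0,0,0,0,0]],
])

```text
clock: 15.73
tool_pos: [631.8, -0.9, 212.9]
tool_rot: [[0.044, 0.93, -0.366], [0.901, -0.195, -0.387], [-0.431, -0.313, -0.846]]
force: [-0.1, -0.5, -0.9]
width: 77.8
grip_force: 0.0
```

servo_tool([
  [[0,0,0,0,0,0,0],[0,0.1,0.11,0.24,0,0,0],[0,0.2,0.22,0.48,0,0,0],[0,0.36,0.39,0.85,0,0,0],[0,0.36,0.39,0.85,0,0,0],[0,0.36,0.39,0.85,0,0,0],[0,0.36,0.39,0.85,0,0,0]],
])

```text
clock: 16.32
tool_pos: [676.1, 47.2, 318.1]
tool_rot: [[0.044, 0.93, -0.364], [0.901, -0.194, -0.387], [-0.431, -0.311, -0.847]]
force: [0.6, 0.2, 1.1]
width: 93.8
grip_force: 0.0
```

```bash
python3 - <<'E'
from h import *
s=manip.get_state();print(s["clock"],s["tool_pos"],s["force"],s["width"])
t=vision.grab_frame("top");q=vision.grab_frame("side")
cv2.imwrite("pics/top5.png",t[:,:,::-1]);cv2.imwrite("pics/side5.png",q[:,:,::-1])
mosaic("pics/m5.png",[(t,225,120,120,90),(q,225,160,120,90)])
E
```

```text
16.3167 [676.102  47.178 318.147] [0.622 0.177 1.141] 93.76621178757323
```

View pics/m5.png

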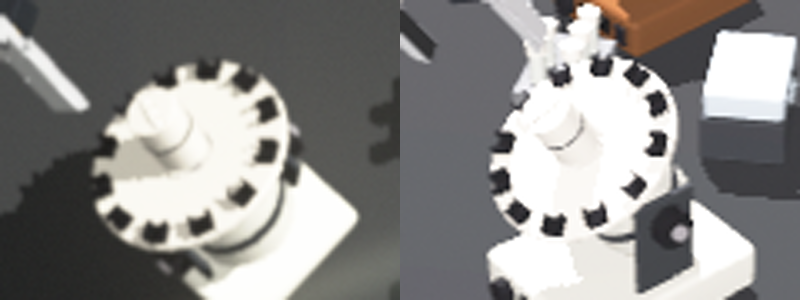

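The disc is seated on the shaft, level with the flange in both views, and the neighbours are untouched. To make sure it stayed home after release, I'll press lightly on the knob top with closed fingers.

servo_tool([
  [[255,0,0,0,0,0,0],[255,0,0,0,0,0,0],[255,0,0,0,0,0,0],[255,0,0,0,0,0,0],[255,0,0,0,0,0,0],[255,0,0,0,0,0,0],[255,0,0,0,0,0,0],[255,0,0,0,0,0,0]],
], grip_force=5)

```text
clock: 17.08
tool_pos: [675.7, 46.4, 316.4]
tool_rot: [[0.044, 0.93, -0.365], [0.901, -0.194, -0.387], [-0.431, -0.312, -0.847]]
force: [-0.6, 0.4, -0.1]
width: 44.2
grip_force: 0.0
```

servo_tool([
  [[255,0,0,0,0,0,0],[255,0,0,0,0,0,0],[255,0,0,0,0,0,0],[255,-0.27,-0.29,-0.63,0,0,0],[255,-0.27,-0.29,-0.63,0,0,0],[255,-0.27,-0.29,-0.63,0,0,0],[255,-0.18,-0.2,-0.42,0,0,0],[255,0,0,0,0,0,0]],
])

```text
clock: 17.75
tool_pos: [649.2, 18.9, 255.9]
tool_rot: [[0.042, 0.928, -0.37], [0.901, -0.195, -0.387], [-0.432, -0.317, -0.845]]
force: [-0.5, -0.2, -1.6]
width: 0.5
grip_force: 0.0
```

servo_tool([
  [[255,-0.036,-0.039,-0.085,0,0,0],[255,-0.036,-0.039,-0.085,0,0,0],[255,0,0,0,0,0,0],[255,0,0,0,0,0,0]],
])

```text
clock: 18.08
tool_pos: [649.8, 18.1, 255.3]
tool_rot: [[0.044, 0.931, -0.363], [0.901, -0.194, -0.387], [-0.431, -0.31, -0.848]]
force: [0.4, -0.0, -0.1]
width: 0.4
grip_force: 0.0
```

servo_tool([
  [[255,-0.036,-0.039,-0.085,0,0,0],[255,-0.036,-0.039,-0.085,0,0,0],[255,0,0,0,0,0,0]],
])

```text
clock: 18.33
tool_pos: [647.3, 15.9, 249.8]
tool_rot: [[0.044, 0.93, -0.365], [0.901, -0.194, -0.387], [-0.431, -0.312, -0.847]]
force: [-0.0, 0.2, 0.2]
width: 0.4
grip_force: 0.0
```

servo_tool([
  [[255,-0.022,-0.024,-0.05,0,0,0],[255,-0.022,-0.024,-0.05,0,0,0],[255,0,0,0,0,0,0]],
])

```text
clock: 18.58
tool_pos: [647.1, 15.4, 249.3]
tool_rot: [[0.045, 0.931, -0.362], [0.902, -0.193, -0.387], [-0.43, -0.309, -0.848]]
force: [0.6, 4.1, 5.7]
width: 0.8
grip_force: 3.0
```

servo_tool([
  [[255,-0.022,-0.024,-0.05,0,0,0],[255,0,0,0,0,0,0],[255,0,0,0,0,0,0]],
])

```text
clock: 18.83
tool_pos: [647.0, 15.4, 249.3]
tool_rot: [[0.045, 0.932, -0.36], [0.902, -0.193, -0.386], [-0.429, -0.307, -0.849]]
force: [2.8, 4.4, 7.3]
width: 0.6
grip_force: 4.8
```

Contact came at the predicted height and it's solid, so the carousel is home. Retreating.

servo_tool([
  [[255,0.1,0.11,0.24,0,0,0],[255,0.3,0.32,0.7,0,0,0],[255,0.36,0.39,0.85,0,0,0],[255,0.36,0.39,0.85,0,0,0],[255,0.36,0.39,0.85,0,0,0],[255,0,0,0,0,0,0],[255,0,0,0,0,0,0]],
])

```text
clock: 19.42
tool_pos: [683.5, 54.3, 334.2]
tool_rot: [[0.045, 0.931, -0.362], [0.901, -0.194, -0.387], [-0.431, -0.309, -0.848]]
force: [-0.0, 0.5, -0.2]
width: 0.6
grip_force: 0.0
```

```bash
python3 - <<'E'
from h import *
q=vision.grab_frame("side").astype(int);o=cv2.imread("pics/side5.png")[:,:,::-1].astype(int)
print("changed px on carousel",(np.abs(q-o)[185:245,250:300].max(2)>40).sum(),manip.get_state()["force"])
print(manip.sign_off())
E
```

```text
changed px on carousel 3 [-0.52  -0.707 -1.158]
the job is handed in; nothing more can be done
None
```

The carousel is on the tube rotator with its slot over the pin, seated to a hard stop, released, and the job is handed in at about 19.5 s; the tip box, rack and jar were not touched.

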